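Seat the blue sample cell in the analyser's keyed well

TASK

The blue-handled sample cell is next to be measured. Pick it up by its grip bar, turn it above the analyser's keyed well until its two side lugs line up with the two notches, and lower it in your grip, pressing only lightly, until it drops fully home and sits level; do not let it fall in from above the well. Then let go, and leave the yellow and white cells standing where they are.

Things in the scene. Friction and masses are not known exactly. Their poses are not given: they have to be found in the camera images.
- blue_grip (a point): Blue cell (about 0.25 kg): round steel foot 54 mm wide, 26 high, lower edge chamfered; on it an upright grip bar 60 long (x), 18 thick (y), from 26 to 76 mm above the underside. Two steel lugs along x, 92 mm tip to tip, 14 wide, 12 thick, undersides 14 mm above the cell's. Point: mid-bar, 54 mm above the underside. x along bar and lugs, z up; a half turn is the same. Stands on a 3 mm mat.
- yellow_grip (a point): The same point on a second cell of the same shape and size, but with a yellow grip bar; it stands on the mat and stays there.
- white_grip (a point): The same point on a third cell of the same shape and size, but with a white grip bar; it stands on the mat and stays there.
- well (a point): Mouth centre of the well, 74 mm above the table, level with its aluminium collar (148 mm wide) on the beige analyser's deck. Round pocket 72 mm wide, 30 deep, flat floor; two opposite notches along x, 30 wide, out to 56 mm, red mark behind each. z up. Cell home: grip point 24 mm above mouth; turned wrong it rests 16 mm higher. The 220 mm hood starts 165 mm off, on the side away from the cells.

How it is judged (in metres and radians):
On the way:
1. the blue cell's foot is let down into the well's mouth while still held in the gripper (contact force between the fingers and blue_cell above 0.5 N and horizontal distance between blue_grip and well below 0.02 m and z of blue_grip in the frame of well below 0.046 m), for 0.05 s.
At the end, for the whole second after the job is handed in: The blue cell rests in the well with its lugs down in the notches: grip point less than 29 mm above the mouth (24 when home), within 18 mm of the well's axis, lugs within 0.4 rad of the notches, upright within 0.12 rad, still and released (z of blue_grip in the frame of well below 0.029 m and horizontal distance between blue_grip and well below 0.018 m and angle between the x axis of blue_grip and the x axis of well, either way round below 0.4 rad and angle between blue_grip's own z axis and vertical below 0.12 rad and linear speed of blue_cell below 0.02 m/s); the robot touches nothing.
It fails at once if the yellow cell is moved by more than 30 mm (distance of yellow_grip from where it was at the start of the episode above 0.03 m).
It fails at once if the white cell is moved by more than 30 mm (distance of white_grip from where it was at the start of the episode above 0.03 m).
It fails at once if the blue cell is pressed on the well with more than 60 N (contact force between blue_cell and well_collar above 60 N).
It also fails if it takes over 38 s, if anything falls off the work surface, if the arm or the gripper's body presses on something with over 40 N, if the wrist force passes 120 N, or if a joint passes its speed limit or range.

ROBOT

A 6-joint arm with a two-finger parallel gripper is mounted at the origin on the work surface. World frame = base frame: x ahead of the robot, y to its left, z up, the work surface at z = 0. Lengths are in m, angles in degrees, forces in N, time in s.
With the tool pointing down it reaches from about 0.4 to 0.825 m from the base axis. Payload 7 kg.
Tool frame: the origin (TCP) lies midway between the tips of the shut fingers; the grasp point (between the pads) lies 19 mm behind it; z points along the fingers, y is the direction in which the jaws open and shut (so a half turn about z gives the same grasp; the last joint's range is limited). The gripper opens to 88 mm and grips with 3 to 60 N. Pads are 19 mm wide; open, the fingers measure 130 mm over their backs; the gripper's body (78 mm by 193 mm) begins 47 mm behind the grasp point.
Start: joints at [89.846, 20.546, 0.682, 0, -70.136, -16.507], TCP at [0.194, 0.647, 0.206] pointing down, gripper open.
Joint ranges: [-176.03, 176.03], [-82.01, 121.73], [-58.28, 71.71], [-173.87, 95.51], [-174.79, -0.11], [-173.66, 173.66]. Speed limits (degrees/s): [136.94, 136.94, 172.46, 180, 180, 180].

INTERFACE

Orientations are given as [roll, pitch, yaw] about the fixed x, y, z axes, in that order (R = Rz(yaw) Ry(pitch) Rx(roll)).
In Python, from plant import r gives the robot as it stands. The module is installed in compiled form; this text tells all that it offers.
- The arm moves only by the tool send_rows, never from a script. Its argument "motion" is a list of rows, each an object with "travel": the shift along the tool's x, y, z in m, a list of three; "spin": the turn about the tool's z in degrees. In form: [{"travel": [tx, ty, tz], "spin": spin}, ...]. A call has 1 to 5 rows; each row shifts and turns the pose as measured when the row begins, along the tool's axes as they then stand; what a row does not reach is not made up. A row lasts 1/12 s, in which the tool goes at most 41.7 mm and 7.16 degrees, less where a joint would pass 70% of its speed; a pose out of reach is approached as far as the arm can. A call is refused whole if a number of a shift passes 0.0417 or a number of a turn 7.16, either way. A call with a gripper value outside its range is refused whole. "gripper" is the gripper command: -1 is shut, 1 is fully open, values between are in proportion, set as the call begins (left out, the last holds). The fingers move at their own pace and stop on an object; "squeeze" is the grip in N (left out, the last holds). Time passes only in rows, so rows that do not move let the fingers close. It gives the time, the measured TCP pose, the force and the opening at its end, in the units of the state.
- r.get_state(): the state, without advancing time (a new reading comes with each control period).
- r.capture(name): name is "side" or "top"; returns (picture, depth): 420x560x3 uint8, blue, green, red; 420x560 float32, m along the optical axis (not along the pixel's ray), 0 where there is no reading.
- r.get_calibration(name): a dict with "fov_y" (degrees; the focal length in pixels is half the picture's height over the tangent of half this angle, whatever the lens; pixels are square), "cx", "cy" (the principal point, pixels), "origin" and "orientation" of the camera in the world. Camera axes: x right, y down, z forward; pixel columns grow to the right and rows downward; lengths in m; the calibration is good to about 2 mm. A picture is of the moment at which its call begins. get_calibration takes no time and is no camera call.
- r.close_job(): hands the job in, once; it reports no verdict.
Trained networks look in the newest picture that a camera, given by its name, has taken for a name from the list of things; names that differ only in an ending like _2 or _b are one class to them, and where a whole thing is asked for, a point or a joint stands for the part that bears it (a point fixed in the world has none). Each returns a list of dicts, best first, with "conf" (0 to 1); they miss things now and then, are a little off and sometimes report something else, mostly with a low value. They report only what shows in the picture. A call takes as long as a camera call.
- r.boxes_of(camera, target): "at" ([x, y, z] in m, in the coordinates of the camera as it stood for that picture, good to about 4 mm: the middle of the surface that is visible of it).
- r.pinpoint(camera, target): "at" ([x, y, z] in m, in the coordinates of the camera as it stood for that picture, good to about 4 mm: a listed point, or the origin of a listed thing).
The state is a dict: "time_s": time; "joints": joint angles; "qd": joint speeds; "joint_torque": joint torques, N m; "tcp_pos": TCP position; "eef_rot": TCP orientation; "contact_force": force on the tool from outside, world axes, zero at the start; "moment": the same for the moment, N m; "gripper_width": finger opening in m.
Only numpy, scipy, OpenCV 4.12 (cv2) and the standard library are available. Lean on these libraries where they do the work, as an engineer would, in place of code of your own. Each camera call takes 0.05 s, during which the arm holds its last target. There are 200 camera calls.

## Working session

There is one attempt and no reset: what is moved stays moved. The work goes in short steps, Python scripts to look and compute and a tool call to move; the robot and the scene stay as the last step left them, time stands still between calls to the robot, and variables do not carry over. Pictures are saved under pics/ and viewed, about 8 in all and at most 12, crops included, and the job is handed in when it is done.

Besides the shell and the picture viewer there is one more tool, called after "Request:" by a JSON object that holds its "method" and its "body", one argument or row to a line. send_rows: Moves the arm, as the interface text tells. Its arguments: {"type":"object","properties":{"motion":{"type":"array"},"gripper":{"type":"number"},"squeeze":{"type":"number"}},"required":["motion"]}

```bash
mkdir -p pics; cat > h.py <<'E'
import numpy as np, cv2
from scipy.spatial.transform import Rotation as R
from plant import r
def cal(n):
    c=r.get_calibration(n); f=210/np.tan(np.radians(c["fov_y"]/2))
    o=np.array(c["orientation"],float)
    M=R.from_euler('xyz',o,degrees=True).as_matrix() if o.shape==(3,) else (o if o.shape==(3,3) else None)
    return f,c["cx"],c["cy"],np.array(c["origin"]),M
def w(n,p):
    f,cx,cy,o,M=cal(n); return o+M@np.array(p)
def cloud(n,d):
    f,cx,cy,o,M=cal(n); v,u=np.mgrid[:420,:560]
    P=np.stack([(u-cx)/f*d,(v-cy)/f*d,d],-1); return P@M.T+o
E
python3 - <<'E'
from h import *
for n in("side","top"):
    print(n,r.get_calibration(n))
    p,d=r.capture(n); cv2.imwrite(f"pics/{n}0.png",p); np.savez(f"{n}0.npz",p=p,d=d)
    for t in("blue_grip","yellow_grip","white_grip","well"):
        print(t,[(round(q["conf"],2),w(n,q["at"]).round(4)) for q in r.pinpoint(n,t)])
print(r.get_state())
E
```

```text
side {'fov_y': 42.50630985784427, 'cx': 278.3533994533727, 'cy': 211.49614896559387, 'origin': array([ 0.2881513 , -0.55500404,  0.7304363 ]), 'orientation': array([-135.84513233,   -0.8746805 ,  -21.3468921 ])}
blue_grip [(0.55, array([0.6055, 0.1213, 0.0573]))]
yellow_grip [(0.82, array([0.4414, 0.2319, 0.0567]))]
white_grip [(0.64, array([0.4554, 0.0478, 0.0562]))]
well [(0.87, array([ 0.4967, -0.1822,  0.0733]))]
top {'fov_y': 45.324615516408215, 'cx': 272.6010617296476, 'cy': 218.0847587021598, 'origin': array([0.38485784, 0.00422619, 1.12052616]), 'orientation': array([-1.70491207e+02, -1.28391118e-01, -8.96371129e+01])}
blue_grip [(0.57, array([0.6048, 0.1269, 0.0541]))]
yellow_grip [(0.56, array([0.4353, 0.2384, 0.0566]))]
white_grip [(0.88, array([0.4539, 0.0533, 0.0567]))]
well [(0.91, array([ 0.5001, -0.18  ,  0.0736]))]
{'time_s': 0.5, 'joints': array([ 8.98471045e+01,  2.05496170e+01,  6.79748134e-01,  5.93464904e-06,
       -7.01347473e+01, -1.65084714e+01]), 'qd': array([-0.00742708, -0.11151706,  0.06387254,  0.01676559,  0.00626547,
        0.08228017]), 'joint_torque': array([ 9.72383059e-04, -5.81797743e+01,  2.93066382e+01,  6.99705362e+00,
        1.19265297e-02, -3.33657863e-05]), 'tcp_pos': array([0.19352627, 0.64662692, 0.20580766]), 'eef_rot': array([ 1.79995576e+02, -1.31706650e-03, -1.66613648e+01]), 'contact_force': array([-0.67638009, -0.7571645 ,  0.27777237]), 'moment': array([-0.05040745,  0.02242491, -0.04399701]), 'gripper_width': 0.08760417721174482}
```

View pics/top0.png

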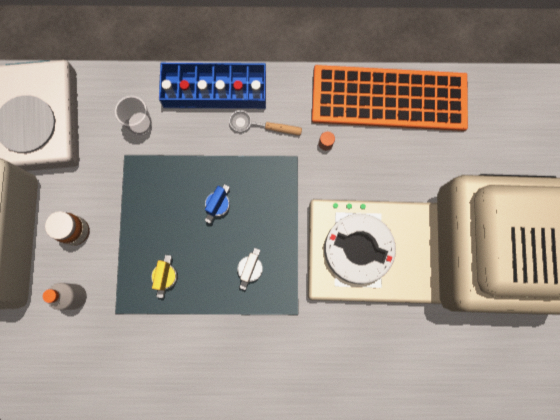

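View pics/side0.png

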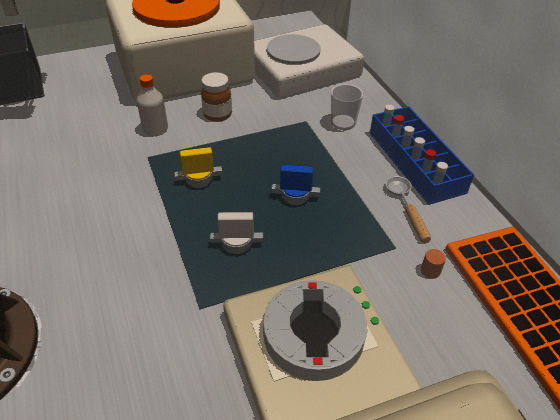

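```bash
python3 - <<'E'
from h import *
from scipy.ndimage import label
for n in("side","top"):
    z=np.load(n+"0.npz"); p,d=z["p"],z["d"]; P=cloud(n,d); hsv=cv2.cvtColor(p,cv2.COLOR_BGR2HSV); H,S,V=[hsv[...,i].astype(int) for i in range(3)]
    ms={"blue":(H>95)&(H<130)&(S>110),"yellow":(H>18)&(H<36)&(S>110),"white":(S<40)&(V>190),"red":((H<8)|(H>172))&(S>120)}
    for k,m in ms.items():
        m=m&(d>0)
        if k!="red": m&=(P[...,2]>.072)&(P[...,2]<.09)   # bar top at .079
        else: m&=(P[...,2]>.05)&(P[...,2]<.1)
        L,c=label(m)
        for i in range(1,c+1):
            q=P[L==i]
            if len(q)<(30 if k!="red" else 6): continue
            v,u=np.nonzero(L==i); (cx,cy),(a,b),an=cv2.minAreaRect((q[:,:2]*1000).astype(np.float32))
            e=np.linalg.eigh(np.cov(q[:,:2].T))[1][:,1]
            print(n,k,len(q),"px",u.mean().round(),v.mean().round(),"c",q.mean(0).round(4),"rect",round(cx,1),round(cy,1),round(a),round(b),"ang",round(np.degrees(np.arctan2(e[1],e[0])),1))
E
```

```text
side blue 261 px 297.0 169.0 c [0.5997 0.1209 0.0768] rect 599.7 121.7 21 59 ang 153.9
side yellow 247 px 196.0 152.0 c [0.4393 0.2319 0.0767] rect 439.6 233.6 22 60 ang 170.2
side white 197 px 214.0 79.0 c [0.5384 0.443  0.0883] rect 538.3 444.8 51 50 ang 80.3
side white 30 px 419.0 140.0 c [0.8579 0.1189 0.0749] rect 857.9 118.7 16 14 ang -160.8
side white 38 px 442.0 165.0 c [0.8589 0.0412 0.0748] rect 859.3 41.7 15 15 ang 91.1
side white 148 px 234.0 215.0 c [0.4562 0.0494 0.0779] rect 457.3 49.6 15 54 ang 159.5
side red 79 px 399.0 119.0 c [0.8567 0.1958 0.0723] rect 857.8 196.5 23 19 ang 63.1
side red 94 px 430.0 154.0 c [0.8565 0.0774 0.0728] rect 857.9 79.8 22 19 ang 53.3
side red 45 px 313.0 285.0 c [ 0.5218 -0.1254  0.0745] rect 522.2 -124.6 11 11 ang 150.6
side red 68 px 318.0 361.0 c [ 0.4772 -0.2428  0.0743] rect 477.1 -242.3 12 12 ang 162.3
top blue 240 px 214.0 200.0 c [0.5983 0.1266 0.0774] rect 598.6 126.6 19 59 ang 152.9
top yellow 258 px 159.0 275.0 c [0.4388 0.2372 0.0776] rect 439.1 237.6 18 59 ang 170.3
top white 54 px 166.0 84.0 c [0.858  0.2406 0.0756] rect 85
[... 1078 characters left out ...]
4.2
top white 222 px 248.0 267.0 c [0.4573 0.0525 0.0778] rect 457.3 52.5 17 58 ang 159.9
top white 59 px 374.0 268.0 c [ 0.4574 -0.2088  0.0734] rect 458.4 -209.3 29 19 ang -135.8
top white 62 px 358.0 277.0 c [ 0.4377 -0.1741  0.0737] rect 437.8 -174.8 21 21 ang -166.7
top white 33 px 370.0 276.0 c [ 0.4402 -0.199   0.0737] rect 440.7 -197.6 13 18 ang 130.1
top red 69 px 184.0 85.0 c [0.8564 0.2002 0.0749] rect 856.5 200.1 19 19 ang -157.5
top red 69 px 238.0 85.0 c [0.8568 0.0822 0.0743] rect 856.9 82.4 19 19 ang -173.0
top red 20 px 332.0 237.0 c [ 0.521  -0.1228  0.0741] rect 521.1 -122.6 8 10 ang 120.3
top red 22 px 389.0 258.0 c [ 0.4773 -0.2395  0.0741] rect 477.4 -240.1 9 9 ang 96.0
```

The pictures agree with the networks. In the top view the blue cell is at px (216,203), the well at (360,248), and its red marks at (332,237) and (389,258). Averaging the two cameras:

| Item | Position / angle |
|---|---|
| Blue cell | (0.599, 0.124), bar at −26.7° |
| Well | (0.499, −0.183), notch axis at 69.3° |

Next I check the obstacle heights along the approach.

```bash
cat >> h.py <<'E'
def go(x,y,z,yaw):
    s=r.get_state(); M=R.from_euler('xyz',s["eef_rot"],degrees=True).as_matrix()
    print("t",s["time_s"],"tcp",s["tcp_pos"].round(4),"rot",s["eef_rot"].round(2),"F",s["contact_force"].round(1),"w",round(s["gripper_width"],4))
    print("travel",(M.T@(np.array([x,y,z])-s["tcp_pos"])).round(4),"spin",-round((yaw-s["eef_rot"][2]+180)%360-180,2))
E
python3 - <<'E'
from h import *
for n in("side","top"):
    P=cloud(n,np.load(n+"0.npz")["d"]).reshape(-1,3)
    for lo,hi in((.1,.14),(.14,.2),(.2,.3)):
        q=P[(P[:,2]>lo)&(P[:,2]<hi)]; q=q[(q[:,1]>.3)&(q[:,0]>-.1)&(q[:,0]<.75)]
        if len(q): 
            k=np.unique((q[:,:2]/.05).round().astype(int),axis=0)*.05; print(n,lo,hi,len(q),k.round(2).tolist()[:60])
go(.22,.45,.206,-16.66); 
E
```

```text
side 0.1 0.14 3101 [[0.1, 0.65], [0.1, 0.8], [0.15, 0.65], [0.15, 0.7], [0.15, 0.75], [0.15, 0.8], [0.2, 0.65], [0.2, 0.7], [0.2, 0.75], [0.2, 0.8], [0.35, 0.55], [0.35, 0.6], [0.35, 0.65], [0.35, 0.7], [0.35, 0.75], [0.4, 0.4], [0.4, 0.45], [0.4, 0.5], [0.4, 0.55], [0.45, 0.5], [0.45, 0.55], [0.5, 0.5], [0.5, 0.55], [0.55, 0.5], [0.55, 0.55], [0.6, 0.5], [0.6, 0.55], [0.65, 0.5], [0.65, 0.55]]
side 0.14 0.2 5633 [[0.35, 0.55], [0.35, 0.6], [0.35, 0.65], [0.35, 0.7], [0.35, 0.75], [0.4, 0.5], [0.4, 0.55], [0.4, 0.6], [0.4, 0.65], [0.4, 0.7], [0.4, 0.75], [0.45, 0.5], [0.45, 0.55], [0.45, 0.6], [0.45, 0.65], [0.45, 0.7], [0.45, 0.75], [0.5, 0.5], [0.5, 0.55], [0.5, 0.6], [0.5, 0.65], [0.55, 0.55], [0.55, 0.6], [0.55, 0.65], [0.6, 0.5], [0.6, 0.55], [0.6, 0.6], [0.6, 0.65], [0.65, 0.55], [0.65, 0.6], [0.65, 0.65]]
side 0.2 0.3 221 [[0.15, 0.6], [0.2, 0.6]]
top 0.1 0.14 1685 [[0.35, 0.55], [0.4, 0.4], [0.4, 0.45], [0.4, 0.55], [0.45, 0.55], [0.5, 0.55], [0.55, 0.55], [0.6, 0.55], [0.65, 0.55]]
top 0.14 0.2 589 [[0.45, 0.55], [0.5, 0.55], [0.55, 0.55], [0.6, 0.55], [0.65, 0.55]]
t 0.5 tcp [0.1935 0.6466 0.2058] rot [180.    -0.   -16.66] F [-0.7 -0.8  0.3] w 0.0876
travel [ 0.0817  0.1808 -0.0002] spin -0.0
```

Request:
{"method": "send_rows", "body": {
  "motion": [
    {"travel": [0.016, 0.036, -0.004], "spin": 0},
    {"travel": [0.016, 0.036, -0.004], "spin": 0},
    {"travel": [0.016, 0.036, -0.004], "spin": 0},
    {"travel": [0.016, 0.036, -0.004], "spin": 0},
    {"travel": [0.016, 0.036, -0.004], "spin": 0}
  ],
  "gripper": 1,
  "squeeze": 25
}}

```text
time_s: 0.92
tcp_pos: [0.2182, 0.4494, 0.2202]
eef_rot: [179.6, -0.2, -16.5]
contact_force: [1.3, -0.8, 0.7]
gripper_width: 0.0878
```

```bash
python3 -c "
from h import *
go(.599,.124,.15,-26.7)"
```

```text
t 0.9167 tcp [0.2182 0.4494 0.2202] rot [ 1.7956e+02 -1.5000e-01 -1.6480e+01] F [ 1.3 -0.8  0.7] w 0.0878
travel [0.4573 0.2035 0.073 ] spin 10.22
```

Request:
{"method": "send_rows", "body": {
  "motion": [
    {"travel": [0.035, 0.0155, 0], "spin": 0},
    {"travel": [0.035, 0.0155, 0], "spin": 0},
    {"travel": [0.035, 0.0155, 0], "spin": 0},
    {"travel": [0.035, 0.0155, 0], "spin": 0},
    {"travel": [0.035, 0.0155, 0], "spin": 0}
  ]
}}

```text
time_s: 1.33
tcp_pos: [0.3649, 0.3174, 0.2254]
eef_rot: [-179.9, -0.1, -16.0]
contact_force: [1.2, 1.3, -0.1]
gripper_width: 0.0878
```

Request:
{"method": "send_rows", "body": {
  "motion": [
    {"travel": [0.035, 0.0155, 0], "spin": 0},
    {"travel": [0.035, 0.0155, 0.01], "spin": 0},
    {"travel": [0.035, 0.0155, 0.01], "spin": 0},
    {"travel": [0.035, 0.0155, 0.01], "spin": 0},
    {"travel": [0.035, 0.0155, 0.01], "spin": 0}
  ]
}}

```text
time_s: 1.75
tcp_pos: [0.5197, 0.1888, 0.1899]
eef_rot: [-179.3, -0.4, -15.9]
contact_force: [-0.4, 1.4, 0.2]
gripper_width: 0.088
```

```bash
python3 -c "
from h import *
go(.599,.124,.13,-26.7)"
```

```text
t 1.75 tcp [0.5197 0.1888 0.1899] rot [-179.28   -0.44  -15.87] F [-0.4  1.4  0.2] w 0.088
travel [0.0935 0.0414 0.0601] spin 10.83
```

Request:
{"method": "send_rows", "body": {
  "motion": [
    {"travel": [0.031, 0.014, 0.02], "spin": 0},
    {"travel": [0.031, 0.014, 0.02], "spin": 0},
    {"travel": [0.031, 0.014, 0.02], "spin": 0},
    {"travel": [0, 0, 0], "spin": 5.4},
    {"travel": [0, 0, 0], "spin": 5.4}
  ]
}}

```text
time_s: 2.17
tcp_pos: [0.6068, 0.1132, 0.125]
eef_rot: [-179.2, -0.3, -27.1]
contact_force: [0.2, -0.1, 0.8]
gripper_width: 0.0871
```

```bash
python3 - <<'E'
from h import *
go(.599,.124,.042,-26.7)
for n in("side","top"):
    p,d=r.capture(n); cv2.imwrite(f"pics/{n}1.png",p); 
    print([(round(q["conf"],2),w(n,q["at"]).round(4)) for q in r.pinpoint(n,"blue_grip")])
E
```

```text
t 2.1667 tcp [0.6068 0.1132 0.125 ] rot [-179.24   -0.31  -27.15] F [ 0.2 -0.1  0.8] w 0.0871
travel [-0.0123 -0.005   0.0831] spin -0.45
[(0.61, array([0.6017, 0.1222, 0.0538]))]
[(0.78, array([0.6042, 0.1237, 0.0551]))]
```

View pics/side1.png

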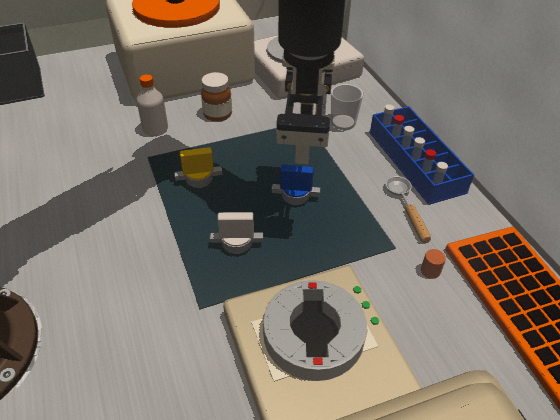

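The side view shows the gripper just above the blue bar at px (297,180), with the jaws across it. I correct about 12 mm along the bar and descend.

Request:
{"method": "send_rows", "body": {
  "motion": [
    {"travel": [-0.011, -0.005, 0], "spin": 0},
    {"travel": [0, 0, 0.02], "spin": 0},
    {"travel": [0, 0, 0.02], "spin": 0},
    {"travel": [0, 0, 0.02], "spin": 0},
    {"travel": [0, 0, 0.015], "spin": 0}
  ]
}}

```text
time_s: 2.78
tcp_pos: [0.6017, 0.1329, 0.0588]
eef_rot: [-178.4, -1.0, -25.5]
contact_force: [-0.7, -0.7, -0.2]
gripper_width: 0.0878
```

```bash
python3 -c "
from h import *
go(.600,.1235,.042,-26.7)"
```

```text
t 2.7833 tcp [0.6017 0.1329 0.0588] rot [-178.36   -0.99  -25.52] F [-0.7 -0.7 -0.2] w 0.0878
travel [0.0022 0.0097 0.0165] spin 1.18
```

Request:
{"method": "send_rows", "body": {
  "motion": [
    {"travel": [0.002, 0.0095, 0.0], "spin": 1.2},
    {"travel": [0, 0, 0.008], "spin": 0},
    {"travel": [0, 0, 0.008], "spin": 0},
    {"travel": [0, 0, 0], "spin": 0}
  ]
}}

```text
time_s: 3.12
tcp_pos: [0.5973, 0.1264, 0.0421]
eef_rot: [-178.3, -1.0, -26.2]
contact_force: [0.9, 0.7, -0.3]
gripper_width: 0.0878
```

```bash
python3 -c "
from h import *
go(.600,.1235,.042,-26.7)"
```

```text
t 3.1167 tcp [0.5973 0.1264 0.0421] rot [-178.3    -0.96  -26.22] F [ 0.9  0.7 -0.3] w 0.0878
travel [0.0037 0.0014 0.0001] spin 0.48
```

Request:
{"method": "send_rows", "body": {
  "motion": [
    {"travel": [0.003, 0.001, 0], "spin": 0},
    {"travel": [0, 0, 0], "spin": 0},
    {"travel": [0, 0, 0], "spin": 0},
    {"travel": [0, 0, 0], "spin": 0},
    {"travel": [0, 0, 0], "spin": 0}
  ],
  "gripper": -1,
  "squeeze": 30
}}

```text
time_s: 3.53
tcp_pos: [0.6013, 0.1251, 0.0449]
eef_rot: [-178.1, -1.1, -26.1]
contact_force: [-0.0, -0.1, 0.4]
gripper_width: 0.0595
```

Request:
{"method": "send_rows", "body": {
  "motion": [
    {"travel": [0, 0, 0], "spin": 0},
    {"travel": [0, 0, 0], "spin": 0},
    {"travel": [0, 0, 0], "spin": 0}
  ]
}}

```text
time_s: 3.78
tcp_pos: [0.6018, 0.1252, 0.0456]
eef_rot: [-178.1, -1.2, -26.1]
contact_force: [0.7, 0.4, 0.5]
gripper_width: 0.0401
```

Request:
{"method": "send_rows", "body": {
  "motion": [
    {"travel": [0, 0, 0.002], "spin": 0},
    {"travel": [0, 0, 0.001], "spin": 0},
    {"travel": [0, 0, 0], "spin": 0},
    {"travel": [0, 0, 0], "spin": 0},
    {"travel": [0, 0, 0], "spin": 0}
  ]
}}

```text
time_s: 4.2
tcp_pos: [0.6018, 0.1251, 0.0424]
eef_rot: [-178.1, -1.2, -26.1]
contact_force: [-1.1, -0.9, 1.3]
gripper_width: 0.0181
```

Request:
{"method": "send_rows", "body": {
  "motion": [
    {"travel": [0, 0, 0], "spin": 0},
    {"travel": [0, 0, 0], "spin": 0}
  ]
}}

```text
time_s: 4.37
tcp_pos: [0.6018, 0.1251, 0.0424]
eef_rot: [-178.1, -1.2, -26.1]
contact_force: [-0.5, -0.2, 1.1]
gripper_width: 0.0177
```

Opening is 17.7 mm, so the bar is held. Lifting.

Request:
{"method": "send_rows", "body": {
  "motion": [
    {"travel": [0, 0, -0.02], "spin": 0},
    {"travel": [0, 0, -0.03], "spin": 0},
    {"travel": [0, 0, -0.03], "spin": 0},
    {"travel": [0, 0, -0.03], "spin": 0},
    {"travel": [0, 0, -0.02], "spin": 0}
  ]
}}

```text
time_s: 4.78
tcp_pos: [0.5908, 0.12, 0.1666]
eef_rot: [-178.9, -0.3, -26.2]
contact_force: [0.5, -0.2, -2.7]
gripper_width: 0.0179
```

```bash
python3 -c "
from h import *
go(.499,-.182,.17,-110.7)"
```

```text
t 4.7833 tcp [0.5908 0.12   0.1666] rot [-178.93   -0.33  -26.23] F [ 0.5 -0.2 -2.7] w 0.0179
travel [ 0.0512  0.3113 -0.009 ] spin 84.47
```

Request:
{"method": "send_rows", "body": {
  "motion": [
    {"travel": [0.005, 0.031, 0], "spin": 0},
    {"travel": [0.005, 0.031, 0], "spin": 0},
    {"travel": [0.005, 0.031, 0], "spin": 0},
    {"travel": [0.005, 0.031, 0], "spin": 0},
    {"travel": [0.005, 0.031, 0], "spin": 0}
  ]
}}

```text
time_s: 5.2
tcp_pos: [0.5462, -0.0284, 0.1668]
eef_rot: [-178.5, -0.6, -25.8]
contact_force: [0.6, -0.8, -2.4]
gripper_width: 0.0177
```

Request:
{"method": "send_rows", "body": {
  "motion": [
    {"travel": [0.005, 0.031, 0], "spin": 0},
    {"travel": [0.005, 0.031, 0], "spin": 0},
    {"travel": [0.005, 0.031, 0], "spin": 0},
    {"travel": [0.005, 0.031, 0], "spin": 0},
    {"travel": [0.003, 0.02, 0], "spin": 0}
  ]
}}

```text
time_s: 5.62
tcp_pos: [0.4969, -0.1744, 0.1599]
eef_rot: [-178.5, -0.2, -25.9]
contact_force: [0.5, -0.3, -3.4]
gripper_width: 0.0179
```

Request:
{"method": "send_rows", "body": {
  "motion": [
    {"travel": [0, 0, 0], "spin": 7},
    {"travel": [0, 0, 0], "spin": 7},
    {"travel": [0, 0, 0], "spin": 7},
    {"travel": [0, 0, 0], "spin": 7},
    {"travel": [0, 0, 0], "spin": 7}
  ]
}}

```text
time_s: 6.03
tcp_pos: [0.4904, -0.1791, 0.1558]
eef_rot: [-179.0, 1.0, -61.7]
contact_force: [-0.0, 0.5, -2.7]
gripper_width: 0.0177
```

Request:
{"method": "send_rows", "body": {
  "motion": [
    {"travel": [0, 0, 0], "spin": 7},
    {"travel": [0, 0, 0], "spin": 7},
    {"travel": [0, 0, 0], "spin": 7},
    {"travel": [0, 0, 0], "spin": 7},
    {"travel": [0, 0, 0], "spin": 7}
  ]
}}

```text
time_s: 6.45
tcp_pos: [0.4867, -0.1783, 0.1519]
eef_rot: [179.8, 1.5, -97.5]
contact_force: [0.4, 0.0, -3.1]
gripper_width: 0.018
```

```bash
python3 -c "
from h import *
go(.499,-.182,.15,-110.7)"
```

```text
t 6.45 tcp [ 0.4867 -0.1783  0.1519] rot [179.82   1.53 -97.5 ] F [ 0.4  0.  -3.1] w 0.018
travel [ 0.0021 -0.0127  0.0018] spin 13.2
```

Request:
{"method": "send_rows", "body": {
  "motion": [
    {"travel": [0.002, -0.0125, -0.002], "spin": 0},
    {"travel": [0, 0, 0], "spin": 6.6},
    {"travel": [0, 0, 0], "spin": 6.4},
    {"travel": [0, 0, 0], "spin": 0}
  ]
}}

```text
time_s: 6.78
tcp_pos: [0.4965, -0.1811, 0.1509]
eef_rot: [179.1, 1.5, -111.6]
contact_force: [0.6, 0.3, -3.6]
gripper_width: 0.0177
```

```bash
python3 - <<'E'
from h import *
go(.499,-.182,.13,-110.7)
for n in("side","top"):
    p,d=r.capture(n); np.savez(f"{n}2.npz",p=p,d=d)
    v=(slice(180,400),slice(200,440)) if n=="side" else (slice(150,330),slice(260,440))
    cv2.imwrite(f"pics/{n}2.png",cv2.resize(p[v],None,fx=3,fy=3)[:600,:720])
    for t in("blue_grip","well"): print(n,t,[(round(q["conf"],2),w(n,q["at"]).round(4)) for q in r.pinpoint(n,t)])
    P=cloud(n,d);hsv=cv2.cvtColor(p,cv2.COLOR_BGR2HSV); m=(hsv[...,0]>95)&(hsv[...,0]<130)&(hsv[...,1]>110)&(abs(P[...,0]-.5)<.1)&(abs(P[...,1]+.18)<.1)
    q=P[m&(P[...,2]>.08)]; print(len(q)); 
    if len(q)>5: print(q.mean(0).round(4),q.min(0).round(3),q.max(0).round(3),cv2.minAreaRect((q[:,:2]*1000).astype(np.float32)))
E
```

```text
t 6.7833 tcp [ 0.4965 -0.1811  0.1509] rot [ 179.12    1.47 -111.61] F [ 0.6  0.3 -3.6] w 0.0177
travel [ 0.0004 -0.003   0.0209] spin -0.91
side blue_grip []
side well [(0.62, array([ 0.4961, -0.1848,  0.074 ]))]
1118
[ 0.49   -0.1938  0.164 ] [ 0.46  -0.223  0.136] [ 0.532 -0.158  0.429] ((493.34869384765625, -196.53639221191406), (61.14482879638672, 70.5509033203125), 15.379488945007324)
top blue_grip []
top well [(0.62, array([ 0.5035, -0.1805,  0.0735]))]
3
```

View pics/side2.png

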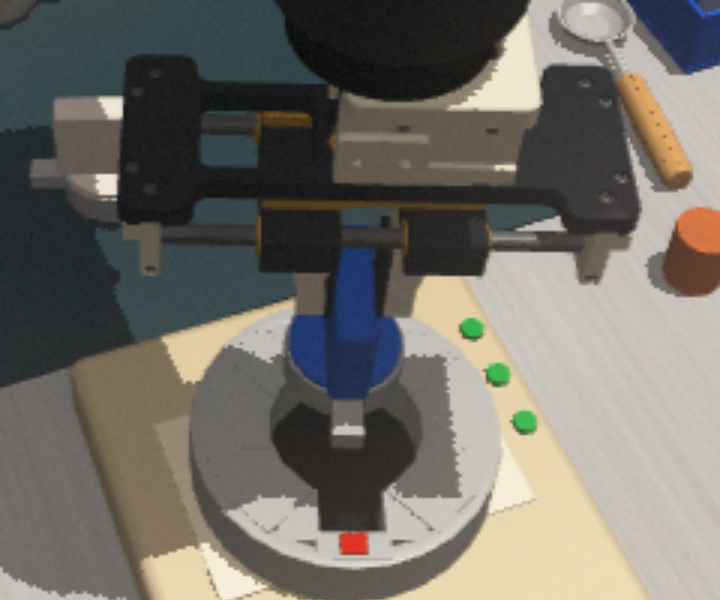

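In the side crop the cell hangs above the well, its near lug at px (348,425) in line with the notch and the red mark at (353,540). I check how far the bar is off-centre in the grip.

```bash
python3 - <<'E'
from h import *
z=np.load("side2.npz");p,d=z["p"],z["d"];P=cloud("side",d);hsv=cv2.cvtColor(p,cv2.COLOR_BGR2HSV)
m=(hsv[...,0]>95)&(hsv[...,0]<130)&(hsv[...,1]>110)&(d>0)&(abs(P[...,0]-.5)<.1)&(abs(P[...,1]+.18)<.1)
q=P[m]; c=np.array([.4993,-.1841])  # well by the side camera's own marks
a=np.radians(-110.7); ex=np.array([np.cos(a),np.sin(a)]); ey=np.array([-ex[1],ex[0]])
for lo,hi in((.13,.141),(.145,.155),(.155,.165),(.165,.175),(.175,.19)):
    s=q[(q[:,2]>lo)&(q[:,2]<hi)]; 
    if len(s)<5: continue
    X=(s[:,:2]-c)@ex;Y=(s[:,:2]-c)@ey
    print(lo,len(s),"along",np.percentile(X,[2,50,98]).round(4),"across",np.percentile(Y,[2,50,98]).round(4))
    e=X>np.percentile(X,98)-.004; print("  end face across",Y[e].min().round(4),Y[e].max().round(4))
E
```

```text
0.13 379 along [-0.013   0.0041  0.0283] across [-0.0275 -0.0147  0.0189]
  end face across -0.0132 0.0025
0.145 74 along [0.0058 0.0289 0.0306] across [-0.0134 -0.0077  0.0035]
  end face across -0.0127 0.0039
0.155 68 along [0.0028 0.0294 0.031 ] across [-0.0132 -0.0056  0.0035]
  end face across -0.0133 0.0036
0.165 71 along [0.012  0.0299 0.0314] across [-0.0131 -0.0074  0.0038]
  end face across -0.0126 0.0048
0.175 470 along [-0.0147  0.0138  0.0314] across [-0.0126 -0.0034  0.0048]
  end face across -0.0131 0.0044
```

Request:
{"method": "send_rows", "body": {
  "motion": [
    {"travel": [0, -0.004, 0], "spin": -0.9},
    {"travel": [0, 0, 0.006], "spin": 0},
    {"travel": [0, 0, 0.008], "spin": 0},
    {"travel": [0, 0, 0.008], "spin": 0},
    {"travel": [0, 0, 0], "spin": 0}
  ]
}}

```text
time_s: 7.5
tcp_pos: [0.5009, -0.1819, 0.1276]
eef_rot: [179.3, 1.5, -110.0]
contact_force: [-0.5, 0.3, -4.1]
gripper_width: 0.0176
```

```bash
python3 -c "
from h import *
go(.500,-.1826,.0834,-110.7)"
```

```text
t 7.5 tcp [ 0.5009 -0.1819  0.1276] rot [ 179.28    1.53 -109.97] F [-0.5  0.3 -4.1] w 0.0176
travel [0.0021 0.0001 0.0442] spin 0.73
```

Request:
{"method": "send_rows", "body": {
  "motion": [
    {"travel": [0.0005, 0, 0.008], "spin": 0.7},
    {"travel": [0, 0, 0.008], "spin": 0},
    {"travel": [0, 0, 0.005], "spin": 0},
    {"travel": [0, 0, 0], "spin": 0}
  ]
}}

```text
time_s: 7.83
tcp_pos: [0.4998, -0.1817, 0.1031]
eef_rot: [179.1, 1.5, -110.8]
contact_force: [0.4, -0.4, -4.1]
gripper_width: 0.0177
```

```bash
python3 -c "
from h import *
go(.500,-.1826,.0834,-110.7)"
```

```text
t 7.8333 tcp [ 0.4998 -0.1817  0.1031] rot [ 179.14    1.48 -110.75] F [ 0.4 -0.4 -4.1] w 0.0177
travel [ 0.0012 -0.0008  0.0196] spin -0.05
```

Request:
{"method": "send_rows", "body": {
  "motion": [
    {"travel": [0, 0, 0.005], "spin": 0},
    {"travel": [0, 0, 0.004], "spin": 0},
    {"travel": [0, 0, 0.002], "spin": 0},
    {"travel": [0, 0, 0], "spin": 0}
  ]
}}

```text
time_s: 8.17
tcp_pos: [0.4998, -0.1814, 0.0906]
eef_rot: [179.1, 1.5, -110.7]
contact_force: [-0.7, 0.3, -3.0]
gripper_width: 0.0179
```

Request:
{"method": "send_rows", "body": {
  "motion": [
    {"travel": [0, 0, 0.004], "spin": 0},
    {"travel": [0, 0, 0.001], "spin": 0},
    {"travel": [0, 0, 0], "spin": 0}
  ]
}}

```text
time_s: 8.42
tcp_pos: [0.5002, -0.1813, 0.0856]
eef_rot: [179.2, 1.5, -110.7]
contact_force: [0.7, -0.9, -3.6]
gripper_width: 0.0177
```

Request:
{"method": "send_rows", "body": {
  "motion": [
    {"travel": [0, 0, 0.0015], "spin": 0},
    {"travel": [0, 0, 0], "spin": 0}
  ]
}}

```text
time_s: 8.58
tcp_pos: [0.5006, -0.1813, 0.0845]
eef_rot: [179.2, 1.5, -110.7]
contact_force: [0.3, -0.4, -3.1]
gripper_width: 0.0179
```

Request:
{"method": "send_rows", "body": {
  "motion": [
    {"travel": [0, 0, 0.0015], "spin": 0},
    {"travel": [0, 0, 0], "spin": 0}
  ]
}}

```text
time_s: 8.75
tcp_pos: [0.5014, -0.1814, 0.0846]
eef_rot: [179.3, 1.5, -110.7]
contact_force: [-0.1, -0.6, -2.6]
gripper_width: 0.0175
```

Request:
{"method": "send_rows", "body": {
  "motion": [
    {"travel": [0, 0, 0.002], "spin": 0},
    {"travel": [0, 0, 0.001], "spin": 0}
  ]
}}

```text
time_s: 8.92
tcp_pos: [0.5023, -0.1813, 0.0841]
eef_rot: [179.5, 1.5, -110.6]
contact_force: [-5.3, 3.1, 8.9]
gripper_width: 0.018
```

```bash
python3 - <<'E'
from h import *
go(.500,-.1826,.0834,-110.7)
p,d=r.capture("side"); cv2.imwrite("pics/side3.png",cv2.resize(p[200:400,200:440],None,fx=3,fy=3))
E
```

```text
t 8.9167 tcp [ 0.5023 -0.1813  0.0841] rot [ 179.47    1.5  -110.6 ] F [-5.3  3.1  8.9] w 0.018
travel [0.002  0.0017 0.0007] spin 0.1
```

View pics/side3.png

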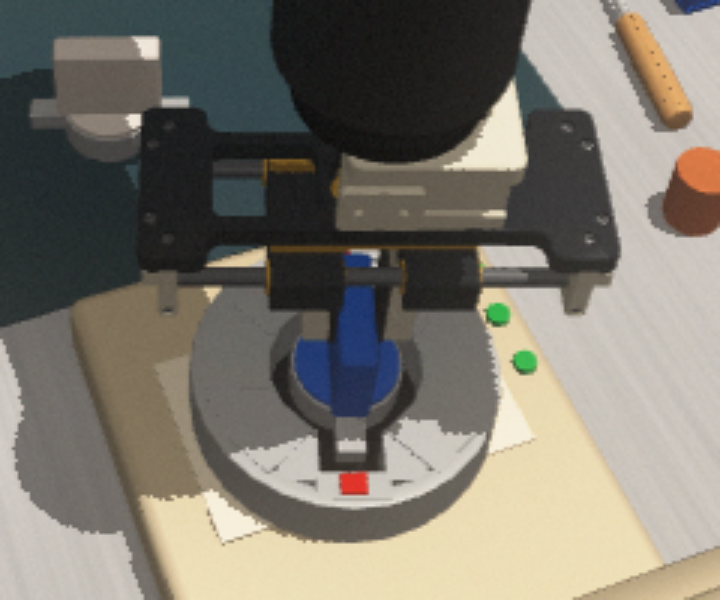

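The foot is on the floor, with about 12 N of contact, and the near lug at px (350,435) is inside its notch. Releasing.

Request:
{"method": "send_rows", "body": {
  "motion": [
    {"travel": [0, 0, -0.0005], "spin": 0},
    {"travel": [0, 0, 0], "spin": 0},
    {"travel": [0, 0, 0], "spin": 0},
    {"travel": [0, 0, 0], "spin": 0},
    {"travel": [0, 0, 0], "spin": 0}
  ],
  "gripper": 1
}}

```text
time_s: 9.38
tcp_pos: [0.504, -0.1816, 0.0859]
eef_rot: [179.7, 1.5, -110.6]
contact_force: [-1.1, -0.3, 0.0]
gripper_width: 0.0458
```

Request:
{"method": "send_rows", "body": {
  "motion": [
    {"travel": [0, 0, 0], "spin": 0},
    {"travel": [0, 0, 0], "spin": 0},
    {"travel": [0, 0, 0], "spin": 0},
    {"travel": [0, 0, -0.001], "spin": 0},
    {"travel": [0, 0, -0.002], "spin": 0}
  ]
}}

```text
time_s: 9.8
tcp_pos: [0.5038, -0.1818, 0.0882]
eef_rot: [179.6, 1.5, -110.6]
contact_force: [0.7, -0.2, -0.0]
gripper_width: 0.0788
```

Request:
{"method": "send_rows", "body": {
  "motion": [
    {"travel": [0, 0, -0.01], "spin": 0},
    {"travel": [0, 0, -0.015], "spin": 0},
    {"travel": [0, 0, -0.02], "spin": 0},
    {"travel": [0, 0, -0.02], "spin": 0},
    {"travel": [0, 0, -0.02], "spin": 0}
  ]
}}

```text
time_s: 10.22
tcp_pos: [0.5005, -0.184, 0.1749]
eef_rot: [179.2, 1.4, -110.6]
contact_force: [0.2, -0.1, 0.5]
gripper_width: 0.0875
```

Request:
{"method": "send_rows", "body": {
  "motion": [
    {"travel": [-0.03, 0, -0.03], "spin": 0},
    {"travel": [-0.03, 0, -0.02], "spin": 0},
    {"travel": [-0.03, 0, 0], "spin": 0},
    {"travel": [-0.03, 0, 0], "spin": 0},
    {"travel": [-0.03, 0, 0], "spin": 0}
  ]
}}

```text
time_s: 10.63
tcp_pos: [0.5554, -0.0467, 0.2417]
eef_rot: [179.9, 1.6, -111.0]
contact_force: [0.7, -0.6, -0.1]
gripper_width: 0.0875
```

Request:
{"method": "send_rows", "body": {
  "motion": [
    {"travel": [-0.02, 0, 0], "spin": 0},
    {"travel": [-0.01, 0, 0], "spin": 0},
    {"travel": [0, 0, 0], "spin": 0},
    {"travel": [0, 0, 0], "spin": 0}
  ]
}}

```text
time_s: 10.97
tcp_pos: [0.5684, -0.0126, 0.2468]
eef_rot: [-179.9, 1.8, -110.7]
contact_force: [-0.0, -0.3, 0.6]
gripper_width: 0.0876
```

```bash
python3 - <<'E'
from h import *
go(.5,-.18,.2,-110.7)
for n in("side","top"):
    p,d=r.capture(n); 
    cv2.imwrite(f"pics/{n}4.png",p)
    for t in("blue_grip","yellow_grip","white_grip","well"): print(n,t,[(round(q["conf"],2),w(n,q["at"]).round(4)) for q in r.pinpoint(n,t)])
    P=cloud(n,d);hsv=cv2.cvtColor(p,cv2.COLOR_BGR2HSV); m=(hsv[...,0]>95)&(hsv[...,0]<130)&(hsv[...,1]>110)&(abs(P[...,0]-.5)<.08)&(abs(P[...,1]+.18)<.08)&(P[...,2]>.112)&(P[...,2]<.13)
    q=P[m]; print(len(q),np.median(q[:,2]).round(4),cv2.minAreaRect((q[:,:2]*1000).astype(np.float32)))
E
```

```text
t 10.9667 tcp [ 0.5684 -0.0126  0.2468] rot [-179.89    1.76 -110.71] F [-0.  -0.3  0.6] w 0.0876
travel [0.1821 0.0048 0.0412] spin -0.01
side blue_grip [(0.93, array([ 0.5035, -0.1809,  0.0947]))]
side yellow_grip [(0.81, array([0.4439, 0.2322, 0.0563]))]
side white_grip [(0.91, array([0.4525, 0.0476, 0.0578]))]
side well []
491 0.1187 ((500.452392578125, -181.733154296875), (59.649024963378906, 17.774307250976562), 69.5967025756836)
top blue_grip [(0.87, array([ 0.503 , -0.1745,  0.0938]))]
top yellow_grip []
top white_grip []
top well [(0.95, array([ 0.5015, -0.1795,  0.0747]))]
253 0.1185 ((500.45001220703125, -177.41641235351562), (60.042049407958984, 18.074600219726562), 69.78900146484375)
```

View pics/side4.png

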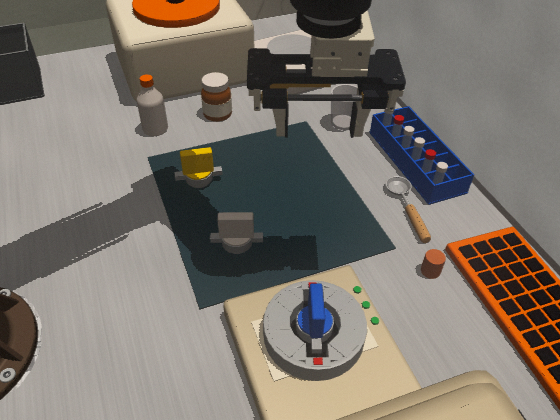

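The blue cell sits upright in the well at px (315,320). Its bar top is at 0.119 m (0.120 expected at home) and its angle is 69.7°. Yellow and white have not moved, and the arm is clear. Handing in.

```bash
python3 -c "
from plant import r
print(r.close_job())"
```

```text
the job is handed in; nothing more can be done
None
```

The blue cell is home in the analyser's well. I gripped it by its bar, turned it 84° above the well and lowered it in the grip until the foot reached the floor. Contact on the floor was about 12 N. I then let go, backed the arm off and handed the job in at about 11 s of simulated time. It reported no verdict.

**Last checks:**

| Check | Measured | Required |
|---|---|---|
| Bar top height (both cameras) | 0.1185–0.119 m, grip point about 23 mm above the mouth | 0.120 m when home; grip point under 29 mm |
| Lug direction against notches | 69.7° against 69.3° | within 0.4 rad (23°) |
| Distance from the well's axis | about 2–4 mm | under 18 mm |
| Gripper | open and clear, no contact force above noise | touching nothing |

- **Yellow and white cells:** the side camera found both where they stood at the start, within its error of about 4 mm. The top camera's network did not report either of them in the last picture.
- **Camera disagreement:** the two cameras differ by about 4 mm in y throughout. I averaged them for the target positions.
- **Tilt:** the tool built up 1–2° of tilt over the moves, which the interface cannot correct. In the last picture the released cell stands upright, but I did not measure its angle.

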